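Push the tray between pot and crock onto its mat

TASK

Push the blue tray along the counter, through the narrow gap between the covered pot and the terracotta crock, until all of it lies within the cream mat on the other side. Keep the tray down flat on the counter all the way - do not lift or carry it - and leave the other things where they stand.

Things in the scene. Friction and masses are not known exactly. Their poses are not given: they have to be found in the camera images.
- tray: Loose open blue plastic tray, 90 mm along its x, 120 mm along its y, 28 mm high, walls 4 mm thick, about 0.2 kg (varies). Origin: centre of its underside, on the counter. It starts on either side of the gap, its long (y) axis up to 0.4 rad off the y axis of gap and its centre up to 20 mm off that axis. It slides with friction and stays where it is left.
- corner0 (a point): Bottom outer corner of the tray at x = -45, y = -60 mm in the tray's frame.
- corner1 (a point): Bottom outer corner of the tray at x = -45, y = +60 mm in the tray's frame.
- corner2 (a point): Bottom outer corner of the tray at x = +45, y = -60 mm in the tray's frame.
- corner3 (a point): Bottom outer corner of the tray at x = +45, y = +60 mm in the tray's frame.
- gap (a point): Middle of the gap, on the counter. The way through runs along its y axis (either sense); its x axis points from the crock to the pot. At its narrowest, here, the gap is 100 mm wide (50 mm to either side in x), between two round walls.
- mat: Flat cream mat on the counter, 160 mm along its x by 170 mm along its y, 1 mm thick and no obstacle (the tray slides over it as over the counter). Origin: its centre. Its axes are parallel to those of gap; it lies on the side of the gap away from the tray, 165 to 185 mm from the gap, its centre up to 20 mm off the gap's y axis.
- crock: Squat round terracotta crock with a flat cork lid, radius 45 mm, 52 mm high in all, on the robot's side of the gap. Fixed: it does not yield. Origin: centre of its underside; gap lies 95 mm along its x.
- pot: Shallow round aluminium pot with a steel lid, radius 80 mm; lid rim at 46 to 50 mm, small black knob in the middle up to 68 mm high; one straight black handle reaches 198 mm from the centre along its x, away from the gap. Fixed: it does not yield. Origin: centre of its underside, 130 mm from gap along its x.
- tumbler: A bystander, not part of the job. Glass tumbler, radius 34 mm, 80 mm high; origin: centre of its underside.
- mug: A bystander, not part of the job. White mug, radius 40 mm, 80 mm high, handle at its y; origin: centre of its underside.
- jar: A bystander, not part of the job. Amber spice jar with a dark cap, radius 25 mm, 85 mm high; origin: centre of its underside.
- bowl: A bystander, not part of the job. Blue bowl, radius 60 mm, 50 mm high; origin: centre of its underside.
- brush: A bystander, not part of the job. Brush lying on the counter along its x, low; origin: centre of its underside.
Things that resemble listed ones, but are neither listed nor needed, are in the scene too. There is more than one size of the tray; the job needs the smallest.

How it is judged (in metres and radians):
On the way:
1. the tray's middle passes through the gap between pot and crock (y of tray in the frame of gap between -0.03 and 0.03 m and x of tray in the frame of gap between -0.02 and 0.02 m), for 0.05 s.
At the end, for the whole second after the job is handed in: All four corners of the tray lie within the mat (1 mm over its edge is allowed), and the tray lies flat on the counter, at rest (x of corner0 in the frame of mat between -0.081 and 0.081 m and y of corner0 in the frame of mat between -0.086 and 0.086 m and x of corner1 in the frame of mat between -0.081 and 0.081 m and y of corner1 in the frame of mat between -0.086 and 0.086 m and x of corner2 in the frame of mat between -0.081 and 0.081 m and y of corner2 in the frame of mat between -0.086 and 0.086 m and x of corner3 in the frame of mat between -0.081 and 0.081 m and y of corner3 in the frame of mat between -0.086 and 0.086 m and height (world z) of tray below 0.005 m and angle between tray's own z axis and vertical below 0.05 rad and linear speed of tray below 0.01 m/s); the robot touches nothing.
It fails at once if the tray is lifted more than 15 mm off the counter (height (world z) of tray above 0.015 m).
It fails at once if the tray is tipped by more than 0.25 rad (angle between tray's own z axis and vertical above 0.25 rad).
It fails at once if a loose bystander is shifted by more than 20 mm (distance of any of tumbler, mug, jar, bowl, brush from where it was at the start of the episode above 0.02 m).
It also fails if it takes over 58 s, if anything falls off the work surface, if the arm or the gripper's body presses on something with over 40 N, if the wrist force passes 120 N, or if a joint passes its speed limit or range.

ROBOT

A 6-joint arm with a two-finger parallel gripper is mounted at the origin on the work surface. World frame = base frame: x ahead of the robot, y to its left, z up, the work surface at z = 0. Lengths are in mm, angles in rad, forces in N, time in s.
With the tool pointing down it reaches from about 350 to 975 mm from the base axis. Payload 17.4 kg.
Tool frame: the origin (TCP) lies on the centre line of the jaws, within the pads' length; the fingertips stand arm.tip_extent ahead of it and the grasp point (between the pads) lies 8 mm behind it (arm.tip_extent is the distance from the TCP to the fingertips, in mm); z points along the fingers, y is the direction in which the jaws open and shut (so a half turn about z gives the same grasp; the last joint's range is limited). The gripper opens to 85 mm and grips with 20 to 120 N. Pads are 22 mm wide; open, the fingers measure 114 mm over their backs; the gripper's body (76 mm by 85 mm) begins 54 mm behind the grasp point. The pads swing forward as they close: fully open they stand 13 mm farther back than shut.
Start: joints at [-1.374, 0.116, 1.442, -0, 1.584, -0.038], TCP at [157.028, -656.487, 242.303] pointing down, gripper open.
Joint ranges: [-2.83, 2.83], [-0.83, 2.19], [0.07, 2.5], [-1.14, 4.28], [0.01, 3], [-2.97, 2.97]. Speed limits (rad/s): [1.89, 1.89, 2.22, 3.14, 3.14, 3.14].

INTERFACE

Orientations are given as a unit quaternion [x, y, z, w].
In Python, from station import arm, cams gives the robot as it stands.
- The arm moves only by the tool jog_arm, never from a script. Its argument "deltas" is text: rows parted by semicolons, each of 7 numbers parted by spaces: the shift along the tool's x, y, z in units of 0.05 m (1.0 is 0.05 m), then the turn, a rotation vector about the tool's x, y, z in units of 6 degrees (1.0 is 6 degrees), then the gripper's target within -1 to 1 (fully open at 1, half-way at 0, shut at -1). A call has exactly 10 rows; each row shifts and turns the commanded pose from where the row before left it, along the tool's axes as they then stand; what a row does not reach is not made up. A row lasts 1/10 s, in which the tool goes at most 50 mm and 8.59 degrees, less where a joint would pass 70% of its speed; a pose out of reach is approached as far as the arm can. A call with a number of a shift or a turn outside -1 to 1 is refused whole. A call with a gripper value outside its range is refused whole. The fingers move at their own pace and stop on an object; "newtons" is the grip in N (left out, the last holds). Time passes only in rows, so rows that do not move let the fingers close, or fill a call up. It gives the time, the measured TCP pose, the force and the opening at its end, in the units of the state.
- arm.sense(): the state, without advancing time (a new reading comes with each control period).
- cams.read_camera(name): name is "scene" or "top"; returns the picture (384x512x3 uint8, red, green, blue); there is no depth.
- cams.get_calibration(name): a dict with "camera_matrix" (3x3 intrinsics, pixels), "k1" (the pictures are not rectified: a ray, as slopes to the right and down, at radius r is drawn at 1 + k1 r^2 times it, then the intrinsics apply), "position" and "attitude" of the camera in the world. Camera axes: x right, y down, z forward; pixel columns grow to the right and rows downward; lengths in mm; the calibration is good to about 2 mm. A picture is of the moment at which its call begins. get_calibration takes no time and is no camera call.
- arm.hand_in(): hands the job in, once; it reports no verdict.
The state is a dict: "time_s": time; "joint_pos": joint angles; "qd": joint speeds; "tau": joint torques, N m; "position": TCP position; "ee_rot": TCP orientation; "wrist_force": force on the tool from outside, world axes, zero at the start; "wrist_torque": the same for the moment, N m; "gripper_width": finger opening in mm.
Only numpy, scipy, OpenCV 4.12 (cv2) and the standard library are available. Lean on these libraries where they do the work, as an engineer would, in place of code of your own. Each camera call takes 0.05 s, during which the arm holds its last target.

## Working session

There is one attempt and no reset: what is moved stays moved. The work goes in short steps, Python scripts to look and compute and a tool call to move; the robot and the scene stay as the last step left them, time stands still between calls to the robot, and variables do not carry over. Pictures are saved under pics/ and viewed, and the job is handed in when it is done.

Besides the shell and the picture viewer there is one more tool, called by a JSON object that holds its "fn" and its "kwargs", one argument or row to a line. jog_arm: Moves the arm, as the interface text tells. Its arguments: {"type":"object","properties":{"deltas":{"type":"string"},"newtons":{"type":"number"}},"required":["deltas"]}

```bash
ls; mkdir -p pics; python3 - <<'E'
from station import arm,cams
import cv2
for n in("scene","top"):
    im=cams.read_camera(n); cv2.imwrite(f"pics/{n}0.png",im[:,:,::-1]); print(n,cams.get_calibration(n))
print(arm.sense(),arm.tip_extent)
E
```

```text
pics
scene {'camera_matrix': array([[439.95066555,   0.        , 257.84769257],
       [  0.        , 439.95066555, 191.93599799],
       [  0.        ,   0.        ,   1.        ]]), 'k1': 0.04659233678200878, 'position': array([1130.53040788, 1141.62014191, 1017.47838739]), 'attitude': array([ 0.22095147,  0.86904281, -0.43156215, -0.09848433])}
top {'camera_matrix': array([[447.13703682,   0.        , 255.86156701],
       [  0.        , 447.13703682, 191.0833929 ],
       [  0.        ,   0.        ,   1.        ]]), 'k1': -0.13930237124132266, 'position': array([ 399.84592472,   13.10197581, 1594.57774329]), 'attitude': array([-0.70128101,  0.71129634, -0.03054734,  0.03646001])}
{'time_s': 0.1, 'joint_pos': array([-1.37379944e+00,  1.16394680e-01,  1.44220582e+00, -3.16431911e-05,
        1.58400516e+00, -3.78124855e-02]), 'qd': array([-0.00069319, -0.00091314, -0.00232897, -0.00010798, -0.00033825,
        0.00028231]), 'tau': array([ 3.64550633e-04, -7.33666635e+01, -6.33787680e+01, -7.85282350e-05,
        5.24317860e-03, -2.21523194e-06]), 'position': array([ 156.98546352, -656.31814536,  241.66065392]), 'ee_rot': array([ 9.93115879e-01,  1.17134942e-01, -5.60410340e-05, -5.03637424e-04]), 'wrist_force': array([-0.78123472,  0.2596196 ,  0.51381165]), 'wrist_torque': array([ 0.06745517, -0.02147126,  0.02541997]), 'gripper_width': 85.59952765134581} 11.0
```

View pics/top0.png

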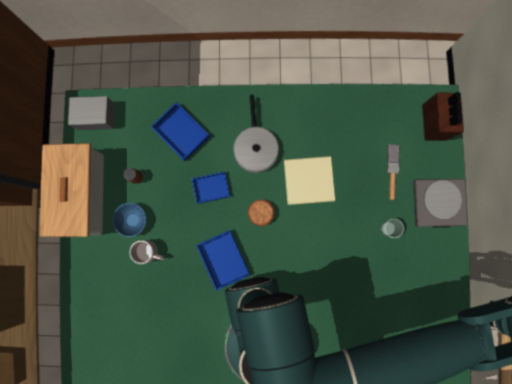

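View pics/scene0.png

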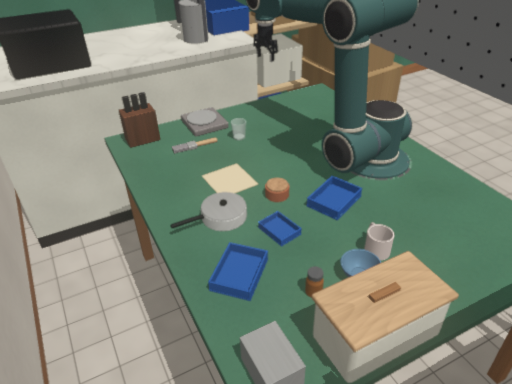

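The candidates for the tray in the top picture are the large one at (182,131), the small one at (212,187) and another large one at (223,259). The blue bowl at (130,219) is round, so it isn't one. I choose (212,187), the smallest and next to the gap. The gap lies between the pot (256,149) and the crock (261,213), and the mat is at (310,180).

```bash
cat > h.py <<'E'
import numpy as np,cv2
from scipy.spatial.transform import Rotation as R
from station import arm,cams
def world(cam,px,z):
    c=cams.get_calibration(cam)
    K=c['camera_matrix'];px=np.atleast_2d(np.float64(px))
    d=cv2.undistortPoints(px.reshape(-1,1,2),K,np.array([c['k1'],0,0,0.])).reshape(-1,2)
    r=R.from_quat(c['attitude']).apply(np.c_[d,np.ones(len(d))])
    p=c['position'];return (p+r*((z-p[2])/r[:,2])[:,None])[:,:2]
def bigcnt(mask,near,minA=30):
    cs,_=cv2.findContours(mask,cv2.RETR_EXTERNAL,cv2.CHAIN_APPROX_NONE)
    cs=[c for c in cs if cv2.contourArea(c)>minA]
    return min(cs,key=lambda c:np.hypot(*(c.reshape(-1,2).mean(0)-near)))
def rect(cam,cnt,z):
    w=world(cam,cnt.reshape(-1,2),z).astype(np.float32)
    return cv2.minAreaRect(w)
def tray(im,near,cam='top',z=28):
    hsv=cv2.cvtColor(im,cv2.COLOR_RGB2HSV)
    m=cv2.inRange(hsv,(108,120,50),(128,255,255))
    c=bigcnt(m,near); return c,rect(cam,c,z)
E
python3 - <<'E'
from h import *
im=cv2.imread('pics/top0.png')[:,:,::-1].copy()
hsv=cv2.cvtColor(im,cv2.COLOR_RGB2HSV)
for n in((182,131),(212,187),(223,259)):
    print(n,tray(im,n)[1])
m=cv2.inRange(hsv,(18,40,120),(35,160,255)); c=bigcnt(m,(310,180)); 
r=rect('top',c,1);print('mat',r,cv2.boxPoints(r))
m=cv2.inRange(hsv,(0,100,80),(17,255,255)); c=bigcnt(m,(261,213)); 
w=world('top',c.reshape(-1,2),52);print('crock',cv2.minEnclosingCircle(w.astype(np.float32)),w.mean(0))
m=cv2.inRange(hsv,(0,0,100),(180,50,255)); c=bigcnt(m,(256,149)); 
w=world('top',c.reshape(-1,2),48);print('pot',cv2.minEnclosingCircle(w.astype(np.float32)),cv2.fitEllipse(w.astype(np.float32)))
print('knob',world('top',(256,148),68),'handle end',world('top',(253,96),45))
print(hsv[187,212],hsv[149,240],hsv[213,261],hsv[180,310])
# scene check
s=cv2.imread('pics/scene0.png')[:,:,::-1].copy()
print('scene tray',tray(s,(280,228),'scene')[1])
hs=cv2.cvtColor(s,cv2.COLOR_RGB2HSV)
m=cv2.inRange(hs,(18,30,120),(35,160,255)); c=bigcnt(m,(230,181)); print('mat s',rect('scene',c,1))
cv2.imwrite('pics/crop.png',cv2.resize(im[110:240,170:350],None,fx=4,fy=4,interpolation=cv2.INTER_CUBIC)[:,:,::-1])
E
```

```text
(182, 131) ((770.3889770507812, 295.47454833984375), (177.2766876220703, 127.49541473388672), 43.94776916503906)
(212, 187) ((564.785400390625, 184.11141967773438), (88.24478912353516, 117.68209075927734), 11.260726928710938)
(223, 259) ((310.27362060546875, 143.884033203125), (170.8766326904297, 129.0341033935547), 23.32083511352539)
mat ((589.2310180664062, -166.47061157226562), (161.7396240234375, 171.1570587158203), 3.7909963130950928) [[ 502.87994   -86.426216]
 [ 514.19635  -257.20874 ]
 [ 675.5821   -246.51501 ]
 [ 664.2657    -75.73248 ]]
crock ((473.0595397949219, 9.560647010803223), 44.95721435546875) [472.43082107  10.01828203]
pot ((695.8225708007812, 27.386978149414062), 80.60323333740234) ((696.2298583984375, 26.221670150756836), (153.8722686767578, 157.3231658935547), 71.33749389648438)
knob [[695.06093969  22.33848978]] handle end [[889.00416244  30.59472994]]
[111 195 149] [ 17  12 153] [ 13 141 168] [ 24  70 215]
scene tray ((571.1904907226562, 198.80418395996094), (99.39865112304688, 133.57888793945312), 11.480695724487305)
mat s ((585.8023681640625, -166.3539276123047), (163.95346069335938, 174.93170166015625), 3.8216934204101562)
```

View pics/crop.png

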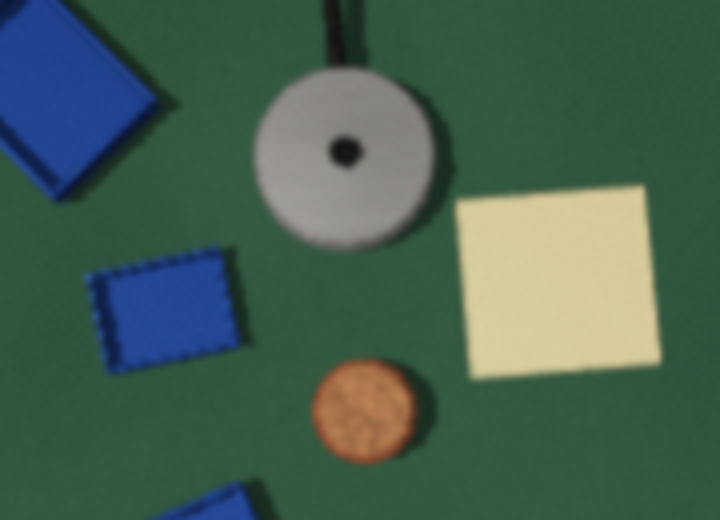

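The crop shows the chosen small tray whole and upright, measured at 88x118 mm against the given 90x120. The other two come out near 128x175. The crock-to-pot line is 3.8° off world x, which agrees with the mat's 3.8°.

My plan is to put both fingertips down inside the tray, spread across its width. I'll push on the front wall so the two contact points steer it, keeping the tips off the floor.

```bash
cat >> h.py <<'E'
def pose():
    s=arm.sense();x=R.from_quat(s['ee_rot']).as_matrix()[:,0]
    return s,np.array(s['position']),np.degrees(np.arctan2(x[1],x[0]))
def plan(target,phi,n,g,start=None):
    s,p,f=pose()
    if start is not None:p,f=np.array(start[:3],float),start[3]
    t=np.array(target,float);rows=[]
    for i in range(n):
        k=n-i;d=(t-p)/k;df=(phi-f)/k
        a=np.radians(f);ex=np.array([np.cos(a),np.sin(a),0]);ey=np.array([np.sin(a),-np.cos(a),0])
        v=np.round([d@ex/50,d@ey/50,-d[2]/50],3);tz=np.round(-df/6,3)
        p=p+50*(v[0]*ex+v[1]*ey-v[2]*np.array([0,0,1]));f-=6*tz
        rows.append(f"{v[0]:g} {v[1]:g} {v[2]:g} 0 0 {tz:g} {g:g}")
    for i in range(0,len(rows),10):print('; '.join(rows[i:i+10]))
    print('end',p,f)
E
python3 - <<'E'
from h import *
print(pose()[1:])
plan((569.7,159.6,150),101.26,30,0)
E
```

```text
(array([ 156.98546352, -656.31814536,  241.66065392]), np.float64(13.453562737634261))
0.394 -0.465 0.061 0 0 -0.488 0; 0.417 -0.444 0.061 0 0 -0.488 0; 0.44 -0.422 0.061 0 0 -0.488 0; 0.461 -0.399 0.061 0 0 -0.488 0; 0.48 -0.375 0.061 0 0 -0.488 0; 0.499 -0.35 0.061 0 0 -0.488 0; 0.516 -0.324 0.061 0 0 -0.488 0; 0.532 -0.298 0.061 0 0 -0.488 0; 0.547 -0.27 0.061 0 0 -0.488 0; 0.56 -0.242 0.061 0 0 -0.488 0
0.571 -0.213 0.061 0 0 -0.488 0; 0.581 -0.183 0.061 0 0 -0.488 0; 0.59 -0.154 0.061 0 0 -0.488 0; 0.597 -0.123 0.061 0 0 -0.488 0; 0.603 -0.093 0.061 0 0 -0.488 0; 0.606 -0.062 0.061 0 0 -0.488 0; 0.609 -0.03 0.061 0 0 -0.488 0; 0.61 0.001 0.061 0 0 -0.488 0; 0.609 0.032 0.061 0 0 -0.488 0; 0.606 0.063 0.061 0 0 -0.487 0
0.602 0.094 0.061 0 0 -0.488 0; 0.597 0.124 0.061 0 0 -0.487 0; 0.59 0.154 0.061 0 0 -0.488 0; 0.581 0.184 0.061 0 0 -0.487 0; 0.571 0.214 0.062 0 0 -0.488 0; 0.559 0.243 0.061 0 0 -0.487 0; 0.546 0.271 0.062 0 0 -0.488 0; 0.531 0.298 0.061 0 0 -0.487 0; 0.516 0.325 0.062 0 0 -0.488 0; 0.498 0.351 0.061 0 0 -0.487 0
end [569.69274142 159.58124704 150.01065392] 101.2575627376342
```

{"fn": "jog_arm", "kwargs": {
  "deltas": "0.39 -0.47 0.06 0 0 -0.49 0; 0.42 -0.44 0.06 0 0 -0.49 0; 0.44 -0.42 0.06 0 0 -0.49 0; 0.46 -0.40 0.06 0 0 -0.49 0; 0.48 -0.38 0.06 0 0 -0.49 0; 0.50 -0.35 0.06 0 0 -0.49 0; 0.52 -0.32 0.06 0 0 -0.49 0; 0.53 -0.30 0.06 0 0 -0.49 0; 0.55 -0.27 0.06 0 0 -0.49 0; 0.56 -0.24 0.06 0 0 -0.49 0",
  "newtons": 20
}}

```text
time_s: 1.1
position: [294.9, -382.9, 211.9]
ee_rot: [0.931, 0.366, -0.0, -0.0]
wrist_force: [0.6, -0.5, 0.1]
gripper_width: 42.7
```

{"fn": "jog_arm", "kwargs": {
  "deltas": "0.57 -0.21 0.06 0 0 -0.49 0; 0.58 -0.18 0.06 0 0 -0.49 0; 0.59 -0.15 0.06 0 0 -0.49 0; 0.60 -0.12 0.06 0 0 -0.49 0; 0.60 -0.09 0.06 0 0 -0.49 0; 0.61 -0.06 0.06 0 0 -0.49 0; 0.61 -0.03 0.06 0 0 -0.49 0; 0.61 0 0.06 0 0 -0.49 0; 0.61 0.03 0.06 0 0 -0.49 0; 0.61 0.06 0.06 0 0 -0.49 0"
}}

```text
time_s: 2.1
position: [432.1, -110.6, 182.0]
ee_rot: [0.807, 0.59, -0.0, -0.0]
wrist_force: [0.2, -0.9, -0.0]
gripper_width: 43.2
```

{"fn": "jog_arm", "kwargs": {
  "deltas": "0.60 0.09 0.06 0 0 -0.49 0; 0.60 0.12 0.06 0 0 -0.49 0; 0.59 0.15 0.06 0 0 -0.49 0; 0.58 0.18 0.06 0 0 -0.49 0; 0.57 0.21 0.06 0 0 -0.49 0; 0.56 0.24 0.06 0 0 -0.49 0; 0.55 0.27 0.06 0 0 -0.49 0; 0.53 0.30 0.06 0 0 -0.49 0; 0.52 0.33 0.06 0 0 -0.49 0; 0.50 0.35 0.06 0 0 -0.49 0"
}}

```text
time_s: 3.1
position: [567.3, 162.7, 151.8]
ee_rot: [0.631, 0.776, -0.0, -0.0]
wrist_force: [-0.5, -0.6, 0.1]
gripper_width: 42.9
```

```bash
python3 - <<'E'
from h import *
for n in("scene","top"):
    im=cams.read_camera(n); cv2.imwrite(f"pics/{n}1.png",im[:,:,::-1])
s=cv2.imread('pics/scene1.png');cv2.imwrite('pics/s1c.png',cv2.resize(s[120:320,180:380],None,fx=3,fy=3))
print(pose()[1:])
plan((569.7,159.6,20),101.26,19,0)
E
```

```text
(array([567.48237289, 163.91538913, 151.13293762]), np.float64(101.87533394190349))
-0.005 0.001 0.138 0 0 0.005 0; -0.005 0.001 0.138 0 0 0.005 0; -0.005 0.001 0.138 0 0 0.005 0; -0.005 0.001 0.138 0 0 0.005 0; -0.005 0.001 0.138 0 0 0.006 0; -0.005 0.001 0.138 0 0 0.005 0; -0.005 0.002 0.138 0 0 0.006 0; -0.005 0.001 0.138 0 0 0.005 0; -0.005 0.002 0.138 0 0 0.006 0; -0.005 0.001 0.138 0 0 0.005 0
-0.005 0.002 0.138 0 0 0.006 0; -0.005 0.002 0.138 0 0 0.005 0; -0.005 0.001 0.138 0 0 0.006 0; -0.005 0.002 0.138 0 0 0.005 0; -0.005 0.001 0.138 0 0 0.006 0; -0.005 0.002 0.138 0 0 0.005 0; -0.004 0.001 0.138 0 0 0.006 0; -0.005 0.002 0.138 0 0 0.005 0; -0.004 0.001 0.139 0 0 0.006 0
end [569.69044139 159.62092789  19.98293762] 101.25733394190347
```

View pics/s1c.png

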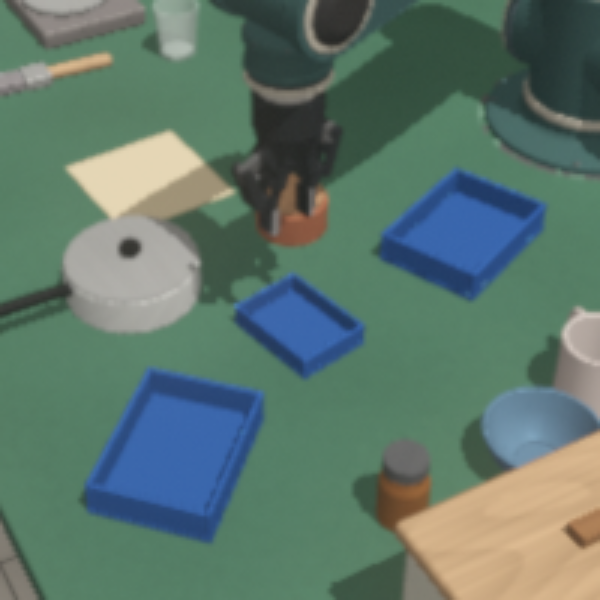

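The scene crop shows the tray empty, with the gripper above it. The fingers are vertical at the tips and the knuckles bulge higher up. I'll descend and recheck the clearances.

{"fn": "jog_arm", "kwargs": {
  "deltas": "0 0 0.15 0 0 0.1 0; 0 0 0.15 0 0 0 0; 0 0 0.15 0 0 0 0; 0 0 0.15 0 0 0 0; 0 0 0.15 0 0 0 0; 0 0 0.15 0 0 0 0; 0 0 0.15 0 0 0 0; 0 0 0.15 0 0 0 0; 0 0 0.15 0 0 0 0; 0 0 0.15 0 0 0 0"
}}

```text
time_s: 4.2
position: [567.0, 161.5, 76.7]
ee_rot: [0.636, 0.772, -0.0, -0.0]
wrist_force: [0.2, -0.3, -0.1]
gripper_width: 42.7
```

```bash
python3 - <<'E'
from h import *
for n in("scene","top"):
    im=cams.read_camera(n); cv2.imwrite(f"pics/{n}2.png",im[:,:,::-1])
s=cv2.imread('pics/scene2.png');s=cv2.resize(s[170:270,190:330],None,fx=4,fy=4)
cv2.imwrite('pics/s2c.png',s)
s=cv2.imread('pics/top2.png');s=cv2.resize(s[110:240,170:350],None,fx=4,fy=4)
cv2.imwrite('pics/t2c.png',s)
print(pose()[1:])
E
```

```text
(array([566.5164146 , 161.3760049 ,  75.99323645]), np.float64(101.0508354752687))
```

View pics/s2c.png

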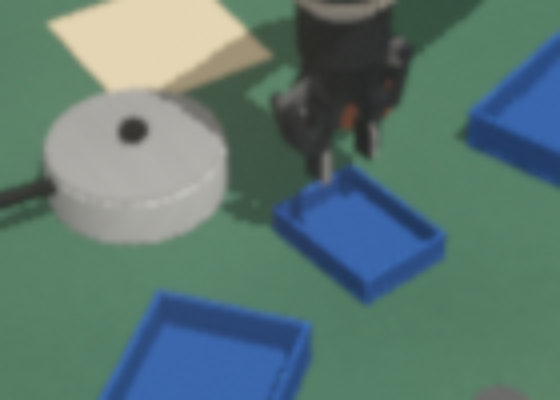

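View pics/t2c.png

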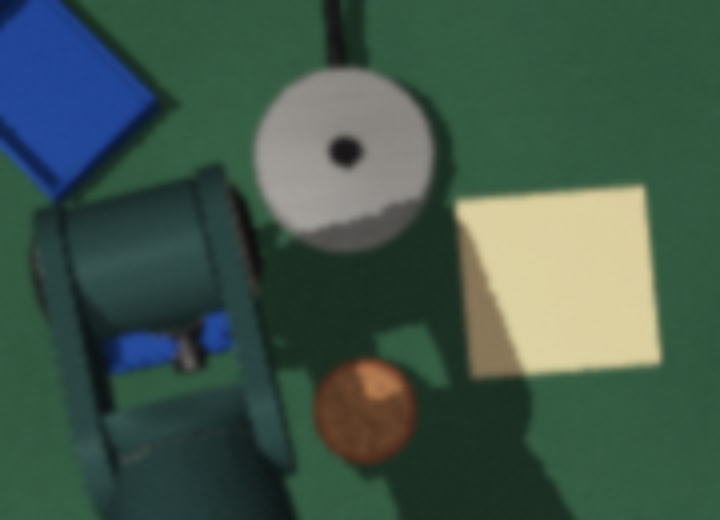

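{"fn": "jog_arm", "kwargs": {
  "deltas": "0 0.05 0.1 0 0 0 0; 0 0 0.15 0 0 0 0; 0 0 0.15 0 0 0 0; 0 0 0.15 0 0 0 0; 0 0 0.15 0 0 0 0; 0 0 0.15 0 0 0 0; 0 0 0.1 0 0 0 0; 0 0 0.1 0 0 0 0; 0 0 0.05 0 0 0 0; 0 0 0 0 0 0 0"
}}

```text
time_s: 5.3
position: [569.3, 161.9, 22.0]
ee_rot: [0.636, 0.772, -0.0, -0.0]
wrist_force: [0.7, -0.1, 0.3]
gripper_width: 42.6
```

```bash
python3 - <<'E'
from h import *
im=cams.read_camera("scene"); cv2.imwrite(f"pics/scene3.png",im[:,:,::-1])
s=cv2.imread('pics/scene3.png');s=cv2.resize(s[170:270,190:330],None,fx=4,fy=4)
cv2.imwrite('pics/s3c.png',s)
s,p,f=pose();print(p,f,s['wrist_force'])
E
```

```text
[569.48696494 161.9821424   22.32776136] 101.05212138700325 [ 0.28453916 -0.15127163 -0.21066317]
```

View pics/s3c.png

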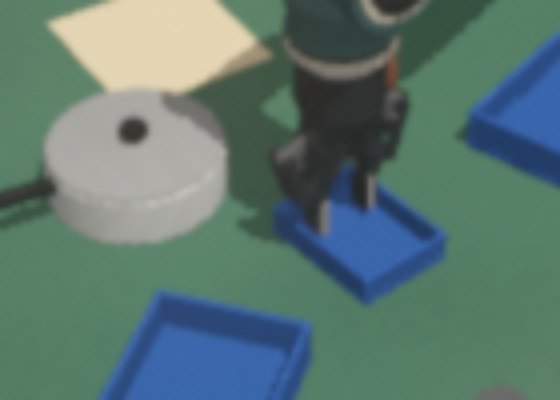

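The fingers are inside the tray, with the tips around crop (322,235) and (370,205), and there is no contact force. Next I'll advance and straighten the tray before the gap.

```bash
cat >> h.py <<'E'
G=np.array([566.8,16.2]);A=np.radians(3.82);U=np.array([np.cos(A),np.sin(A)]);V=np.array([-np.sin(A),np.cos(A)])
def g2w(x,y):return G+x*U+y*V
def w2g(p):d=np.asarray(p)[...,:2]-G;return np.stack([d@U,d@V],-1)
E
python3 - <<'E'
from h import *
s,p,f=pose();print(w2g(p),f-93.82)
plan((*g2w(14.9,124),22),101.2,5,0)
a=(*g2w(14.9,124),22,101.2)
plan((*g2w(0,45),22),93.82,14,0,a)
E
```

```text
[ 12.39332153 145.27924286] 7.232121387003261
-0.086 -0.001 0.001 0 0 -0.005 0; -0.086 -0.001 0.001 0 0 -0.005 0; -0.086 -0.001 0.002 0 0 -0.005 0; -0.085 -0.001 0.001 0 0 -0.005 0; -0.086 -0 0.002 0 0 -0.005 0
end [573.4247268  140.89579509  21.97776136] 101.20212138700326
-0.109 -0.036 -0 0 0 0.088 0; -0.11 -0.035 -0 0 0 0.088 0; -0.11 -0.034 -0 0 0 0.088 0; -0.11 -0.032 -0 0 0 0.088 0; -0.11 -0.031 -0 0 0 0.088 0; -0.111 -0.031 -0 0 0 0.088 0; -0.111 -0.029 -0 0 0 0.088 0; -0.111 -0.028 -0 0 0 0.088 0; -0.112 -0.028 -0 0 0 0.088 0; -0.112 -0.026 -0 0 0 0.088 0
-0.112 -0.026 -0 0 0 0.087 0; -0.112 -0.024 -0 0 0 0.088 0; -0.112 -0.023 -0 0 0 0.087 0; -0.113 -0.023 -0 0 0 0.088 0
end [563.79740196  61.08109521  22.        ] 93.81999999999992
```

{"fn": "jog_arm", "kwargs": {
  "deltas": "-0.09 0 0 0 0 0 0; -0.09 0 0 0 0 0 0; -0.09 0 0 0 0 0 0; -0.08 0 0 0 0 0 0; -0.08 0 0 0 0 0 0; -0.11 -0.035 0 0 0 0.088 0; -0.11 -0.035 0 0 0 0.088 0; -0.11 -0.034 0 0 0 0.088 0; -0.11 -0.032 0 0 0 0.088 0; -0.11 -0.03 0 0 0 0.088 0"
}}

```text
time_s: 6.35
position: [570.1, 111.9, 22.4]
ee_rot: [0.654, 0.757, 0.0, 0.0]
wrist_force: [-0.8, 2.2, 1.4]
gripper_width: 42.6
```

{"fn": "jog_arm", "kwargs": {
  "deltas": "-0.11 -0.03 0 0 0 0.088 0; -0.11 -0.03 0 0 0 0.088 0; -0.11 -0.03 0 0 0 0.088 0; -0.11 -0.03 0 0 0 0.088 0; -0.11 -0.03 0 0 0 0.088 0; -0.11 -0.025 0 0 0 0.088 0; -0.11 -0.025 0 0 0 0.088 0; -0.11 -0.02 0 0 0 0.088 0; -0.06 -0.02 0 0 0 0.088 0; 0 0 0 0 0 0 0"
}}

```text
time_s: 7.35
position: [563.3, 63.7, 22.1]
ee_rot: [0.684, 0.729, -0.0, 0.0]
wrist_force: [0.1, -0.3, -0.6]
gripper_width: 42.5
```

```bash
python3 - <<'E'
from h import *
for n in("scene","top"):
    im=cams.read_camera(n); cv2.imwrite(f"pics/{n}4.png",im[:,:,::-1])
s=cv2.imread('pics/scene4.png');s=cv2.resize(s[160:270,190:330],None,fx=5,fy=5,interpolation=cv2.INTER_CUBIC)
cv2.imwrite('pics/s4c.png',s)
s=cv2.imread('pics/top4.png');s=cv2.resize(s[110:240,170:350],None,fx=4,fy=4,interpolation=cv2.INTER_CUBIC)
cv2.imwrite('pics/t4c.png',s)
s,p,f=pose();print(p,f-93.82,w2g(p),s['wrist_force'])
E
```

```text
[563.34922004  64.12312962  22.08905264] -0.1635958711431158 [-0.25036919 48.04655607] [-0.700869   -0.16861105 -0.09209224]
```

View pics/s4c.png

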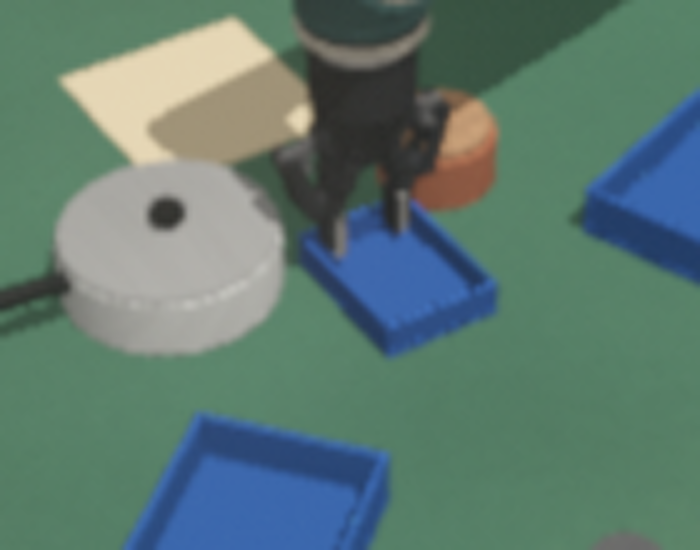

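View pics/t4c.png

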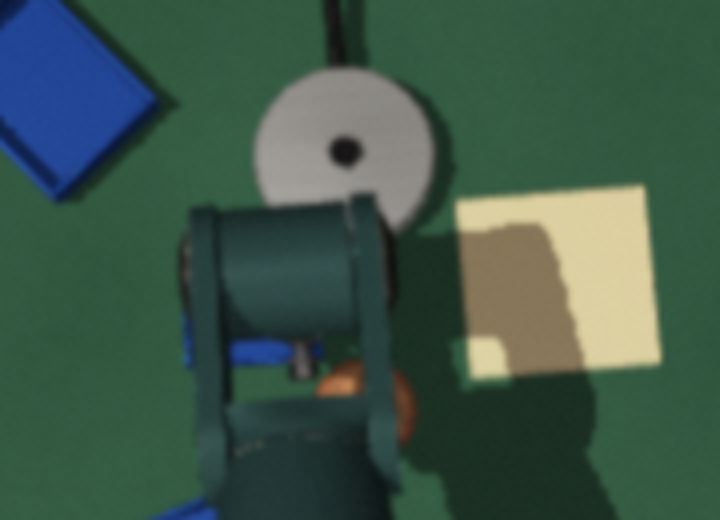

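```bash
python3 - <<'E'
from h import *
im=cv2.imread('pics/scene4.png')[:,:,::-1].copy()
hsv=cv2.cvtColor(im,cv2.COLOR_RGB2HSV)
m=cv2.inRange(hsv,(105,120,40),(128,255,255)); c=bigcnt(m,(268,215)).reshape(-1,2)
hull=cv2.approxPolyDP(cv2.convexHull(c),1.5,True).reshape(-1,2);print(hull)
# bottom rear edge: lowest pt & right pts
b=w2g(world('scene',[(267.6,231.4),(289,222.6)],0));print('bottom rear',b,np.linalg.norm(b[0]-b[1]))
print('hull z0',w2g(world('scene',hull,0)).round(1).tolist());print('hull z28',w2g(world('scene',hull,28)).round(1).tolist())
t=cv2.imread('pics/top4.png')[:,:,::-1].copy()
hs=cv2.cvtColor(t,cv2.COLOR_RGB2HSV);m=cv2.inRange(hs,(105,120,40),(128,255,255))
c=bigcnt(m,(238,198),5).reshape(-1,2)
e=[ (x,c[c[:,0]==x][:,1].max()) for x in range(c[:,0].min(),c[:,0].max()+1)]
w=w2g(world('top',e,28));print(np.c_[e,w.round(1)].tolist())
E
```

```text
[[262 201]
 [274 202]
 [288 216]
 [288 222]
 [267 230]
 [254 216]
 [250 208]]
bottom rear [[ 43.07395071 151.8666991 ]
 [-43.71246404 154.54279288]] 86.82766415952345
hull z0 [[-29.2, 1.4], [-63.1, 30.7], [-61.0, 123.8], [-42.6, 150.1], [41.0, 144.8], [40.0, 58.0], [28.9, 12.0]]
hull z28 [[-10.9, 31.3], [-43.9, 59.7], [-41.7, 150.2], [-23.9, 175.8], [57.4, 170.7], [56.4, 86.3], [45.7, 41.5]]
[[227.0, 200.0, -40.4, 113.9], [228.0, 201.0, -44.2, 110.6], [229.0, 200.0, -41.0, 106.8], [230.0, 200.0, -41.3, 103.3], [231.0, 200.0, -41.6, 99.8], [232.0, 200.0, -41.8, 96.3], [233.0, 200.0, -42.1, 92.8], [234.0, 200.0, -42.4, 89.3], [235.0, 200.0, -42.7, 85.8], [236.0, 200.0, -43.0, 82.3], [237.0, 200.0, -43.3, 78.8], [238.0, 200.0, -43.6, 75.3], [239.0, 200.0, -43.8, 71.8], [240.0, 200.0, -44.1, 68.3], [241.0, 200.0, -44.4, 64.8], [242.0, 199.0, -41.2, 61.0]]
```

The tray is straight and centred: its centre is near (0, 93) mm in the gap frame, about 1–2° off axis. I'll go straight through in small steps, watching the force.

{"fn": "jog_arm", "kwargs": {
  "deltas": "-0.08 0 0 0 0 -0.03 0; -0.12 0 0 0 0 0 0; -0.12 0 0 0 0 0 0; -0.12 0 0 0 0 0 0; -0.12 0 0 0 0 0 0; -0.12 0 0 0 0 0 0; -0.12 0 0 0 0 0 0; -0.12 0 0 0 0 0 0; -0.12 0 0 0 0 0 0; -0.08 0 0 0 0 0 0"
}}

```text
time_s: 8.45
position: [567.3, 7.9, 22.3]
ee_rot: [0.683, 0.73, 0.0, 0.0]
wrist_force: [-1.2, 1.3, -1.2]
gripper_width: 43.1
```

```bash
python3 - <<'E'
from h import *
im=cams.read_camera("scene"); cv2.imwrite(f"pics/scene5.png",im[:,:,::-1])
s=cv2.imread('pics/scene5.png');s=cv2.resize(s[160:270,190:330],None,fx=5,fy=5,interpolation=cv2.INTER_CUBIC)
cv2.imwrite('pics/s5c.png',s)
s,p,f=pose();print(p,f-93.82,w2g(p),s['wrist_force'])
E
```

```text
[567.33586762   7.52786081  22.34756411] 0.0008921433514643695 [-0.04307988 -8.68857275] [ 0.31696112 -0.59377502 -0.37772116]
```

View pics/s5c.png

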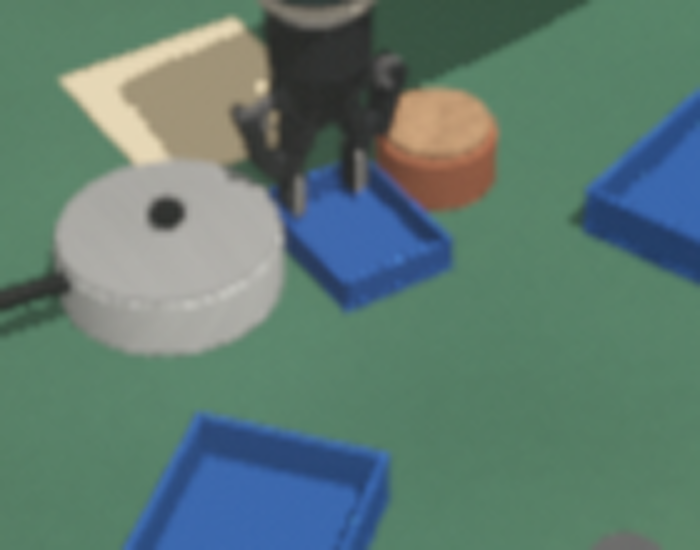

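The tray's front is in the gap, with a rear bottom corner near crop (348,310). The fingers clear the pot and the force is about 1 N. I'll keep going.

{"fn": "jog_arm", "kwargs": {
  "deltas": "-0.08 0 0 0 0 0 0; -0.12 0 0 0 0 0 0; -0.12 0 0 0 0 0 0; -0.12 0 0 0 0 0 0; -0.12 0 0 0 0 0 0; -0.12 0 0 0 0 0 0; -0.12 0 0 0 0 0 0; -0.12 0 0 0 0 0 0; -0.12 0 0 0 0 0 0; -0.08 0 0 0 0 0 0"
}}

```text
time_s: 9.5
position: [571.1, -48.0, 22.4]
ee_rot: [0.683, 0.73, 0.0, 0.0]
wrist_force: [0.3, 2.0, 0.3]
gripper_width: 42.7
```

```bash
python3 - <<'E'
from h import *
im=cams.read_camera("scene"); cv2.imwrite(f"pics/scene6.png",im[:,:,::-1])
s=cv2.imread('pics/scene6.png');s=cv2.resize(s[140:250,190:330],None,fx=5,fy=5,interpolation=cv2.INTER_CUBIC)
cv2.imwrite('pics/s6c.png',s)
s,p,f=pose();print(p,f-93.82,w2g(p),s['wrist_force'])
E
```

```text
[571.08747875 -48.3757083   22.33622109] 0.003350810317570563 [-2.42222673e-02 -6.47178800e+01] [ 0.6680302  -0.2408432  -0.84677719]
```

View pics/s6c.png

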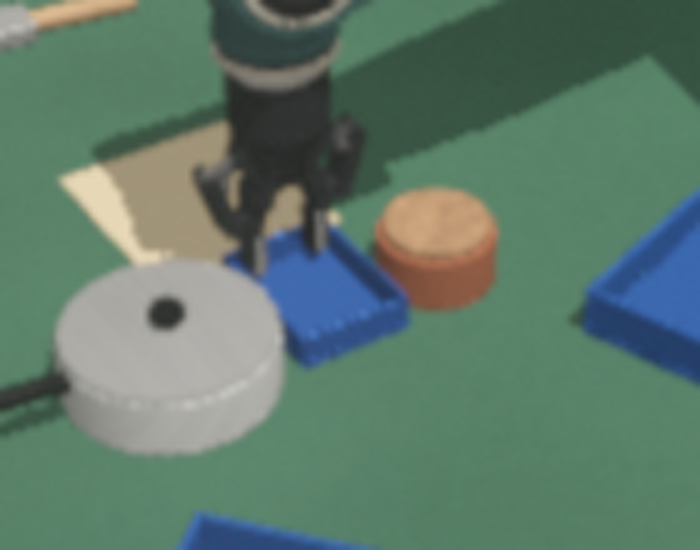

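The tray is midway through and clear of both walls, with hardly any force. I'll carry on to the mat.

{"fn": "jog_arm", "kwargs": {
  "deltas": "-0.1 0 0 0 0 0 0; -0.15 0 0 0 0 0 0; -0.15 0 0 0 0 0 0; -0.15 0 0 0 0 0 0; -0.15 0 0 0 0 0 0; -0.15 0 0 0 0 0 0; -0.15 0 0 0 0 0 0; -0.15 0 0 0 0 0 0; -0.15 0 0 0 0 0 0; -0.15 0 0 0 0 0 0"
}}

```text
time_s: 10.55
position: [575.9, -120.4, 22.3]
ee_rot: [0.683, 0.73, -0.0, -0.0]
wrist_force: [0.1, 2.6, 0.2]
gripper_width: 42.6
```

{"fn": "jog_arm", "kwargs": {
  "deltas": "-0.15 0.02 0 0 0 0 0; -0.15 0.02 0 0 0 0 0; -0.15 0.02 0 0 0 0 0; -0.15 0.02 0 0 0 0 0; -0.15 0.02 0 0 0 0 0; -0.15 0.02 0 0 0 0 0; -0.15 0 0 0 0 0 0; -0.15 0 0 0 0 0 0; -0.1 0 0 0 0 0 0; -0.05 0 0 0 0 0 0"
}}

```text
time_s: 11.55
position: [586.4, -187.3, 22.3]
ee_rot: [0.683, 0.73, 0.0, -0.0]
wrist_force: [0.2, 3.2, 2.1]
gripper_width: 43.0
```

```bash
python3 - <<'E'
from h import *
im=cams.read_camera("scene"); cv2.imwrite(f"pics/scene7.png",im[:,:,::-1])
s=cv2.imread('pics/scene7.png');s=cv2.resize(s[120:230,160:300],None,fx=5,fy=5,interpolation=cv2.INTER_CUBIC)
cv2.imwrite('pics/s7c.png',s)
s,p,f=pose();print(p,f-93.82,w2g(p),s['wrist_force'])
E
```

```text
[ 586.35711443 -187.3825408    22.28082584] -0.0003153352807743204 [   5.95054819 -204.43317397] [ 0.31537899 -0.062598   -0.02965478]
```

View pics/s7c.png

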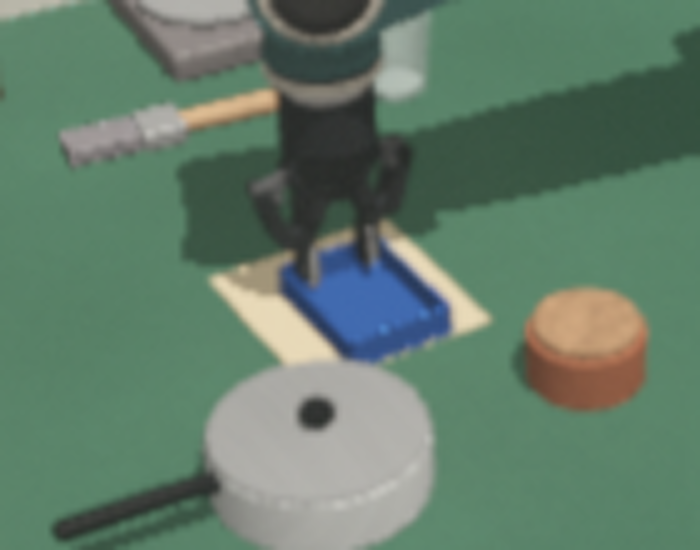

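The tray's rear edge still overhangs the mat, with a rear corner near crop (365,362). It needs about 24 mm more. After that I'll back off, narrow the fingers and lift out.

{"fn": "jog_arm", "kwargs": {
  "deltas": "-0.05 0 0 0 0 0 0; -0.08 0 0 0 0 0 0; -0.08 0 0 0 0 0 0; -0.08 0 0 0 0 0 0; -0.08 0 0 0 0 0 0; -0.06 0 0 0 0 0 0; -0.03 0 0 0 0 0 0; -0.02 0 0 0 0 0 0; 0 0 0 0 0 0 0; 0 0 0 0 0 0 0"
}}

```text
time_s: 12.6
position: [588.0, -210.8, 22.3]
ee_rot: [0.683, 0.73, -0.0, 0.0]
wrist_force: [0.0, -0.3, 0.8]
gripper_width: 42.8
```

{"fn": "jog_arm", "kwargs": {
  "deltas": "0.1 0 0 0 0 0 -0.2; 0.1 0 0 0 0 0 -0.2; 0.1 0 0 0 0 0 -0.2; 0 0 0 0 0 0 -0.2; 0 0 -0.1 0 0 0 -0.2; 0 0 -0.2 0 0 0 -0.2; 0 0 -0.4 0 0 0 -0.2; 0 0 -0.6 0 0 0 -0.2; 0 0 -0.8 0 0 0 -0.2; 0 0 -0.8 0 0 0 -0.2"
}}

```text
time_s: 13.6
position: [586.7, -195.8, 169.6]
ee_rot: [0.683, 0.73, 0.0, 0.0]
wrist_force: [0.9, -1.0, -0.2]
gripper_width: 33.9
```

{"fn": "jog_arm", "kwargs": {
  "deltas": "0 -0.6 -0.3 0 0 0 -0.2; 0 -0.6 -0.3 0 0 0 -0.2; 0 -0.6 -0.3 0 0 0 -0.2; -0.6 -0.3 -0.1 0 0 0 -0.2; -0.7 0 0 0 0 0 -0.2; -0.7 0 0 0 0 0 -0.2; -0.7 0 0 0 0 0 -0.2; -0.7 0 0 0 0 0 -0.2; -0.7 0 0 0 0 0 -0.2; -0.5 0 0 0 0 0 -0.2"
}}

```text
time_s: 14.6
position: [497.3, -434.4, 218.1]
ee_rot: [0.683, 0.73, -0.0, 0.0]
wrist_force: [-0.6, 0.1, 0.3]
gripper_width: 34.0
```

```bash
python3 - <<'E'
from h import *
for n in("scene","top"):
    im=cams.read_camera(n); cv2.imwrite(f"pics/{n}8.png",im[:,:,::-1])
s=cv2.imread('pics/scene8.png');s=cv2.resize(s[120:230,160:300],None,fx=5,fy=5,interpolation=cv2.INTER_CUBIC)
cv2.imwrite('pics/s8c.png',s)
im=cv2.imread('pics/top8.png');cv2.imwrite('pics/t8c.png',cv2.resize(im[110:240,220:400],None,fx=4,fy=4,interpolation=cv2.INTER_CUBIC))
c,r=tray(im[:,:,::-1].copy(),(310,180));print(r)
M=w2g((589.2,-166.5));print('mat',M,'tray rim corners in mat frame',(w2g(cv2.boxPoints(r))-M).round(1).tolist())
s,p,f=pose();print(p,s['wrist_force'],s['time_s'])
E
```

```text
((585.4551391601562, -165.88600158691406), (84.33058166503906, 116.65228271484375), 3.9234888553619385)
mat [  10.17835834 -183.78642774] tray rim corners in mat frame [[-46.0, 59.1], [-45.8, -57.5], [38.6, -57.4], [38.4, 59.3]]
[ 497.11368628 -434.8621335   217.55483467] [-0.0614596  -0.1401461   0.24232951] 14.7
```

View pics/t8c.png

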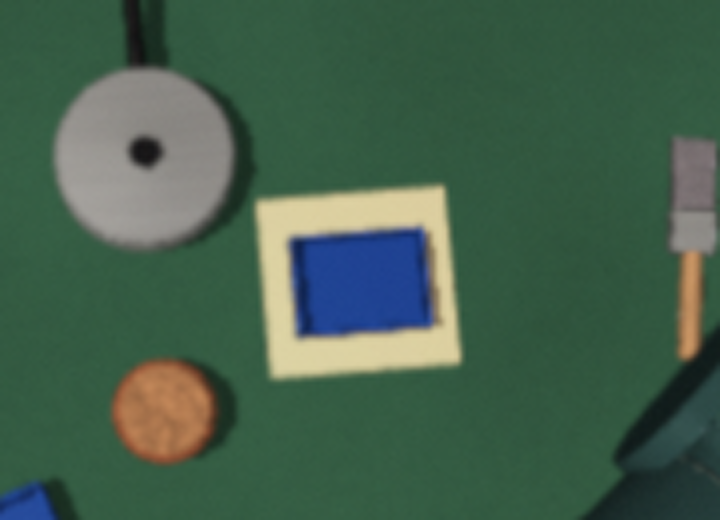

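View pics/s8c.png

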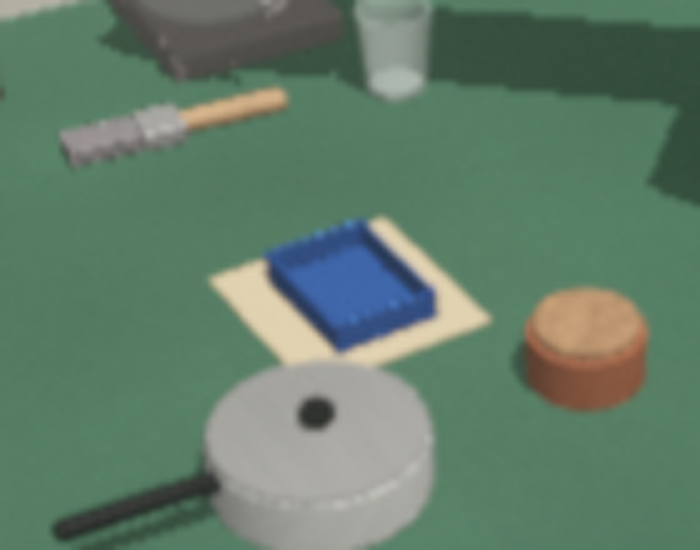

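Both views show the tray flat and wholly on the mat, with more than 25 mm to spare all round. The arm is clear.

```bash
python3 -c "
from station import arm
print(arm.hand_in())"
```

```text
the job is handed in; nothing more can be done
None
```

The small blue tray is through the gap and lies fully on the cream mat. I handed the job in just after 14.7 s; it reports no verdict.

**How it was pushed:** I lowered both fingertips into the tray and pushed its front wall from inside. I straightened it before the gap, slid it through and onto the mat, then backed off and lifted the fingers clear. Wrist force readings at each stop stayed around 4 N or less.

**Last checks:**
- **Position:** in the top view, the rim corners are within about 46 mm (x) and 60 mm (y) of the mat's centre. The limits are 81 and 86 mm, and the tray lies parallel to the mat.
- **Flatness:** the tray looks flat in both views. I judged this by eye and did not measure its height.
- **Gripper:** it was clear of everything, about 200 mm up.
- **Other things:** the brush, tumbler, pot and crock look unmoved. I did not measure the bystanders, but the arm never went near the mug, jar or bowl.

**What disagreed:**
- **Tray size:** it measured slightly small, 84x117 mm against the given 90x120, because of image resolution. That is well inside the margin.
- **Scene camera:** its first fix on the tray was 15 mm off the top view, because its outline took in the tray's side walls. I used the top view.

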